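# Hold the sign tester's dial at its third click

## Task

Pull the blue drawer of the grey tester cabinet open by its bar handle, at least 10 cm, to uncover the orange spring-return dial inside. Turn the dial clockwise past the first two clicks to the third (the red dot), no further round than that, and finish while still holding it there: it springs back to off if let go. Leave the other things on the bench where they are.

Things in the scene. Friction and masses are not known exactly. Their poses are not given: they have to be found in the camera images.
- drawer_handle (a point): Middle of the steel bar handle of the blue drawer. Bar 12 mm thick, 122 mm long, level along the point's y; its axis is 45 mm off the drawer front, 125 mm above the table, 35 mm below the cabinet's top; 10 mm posts join it to the front 55 mm each side of the middle. The point turns with the cabinet: +x points level into the cabinet, z up. The drawer pulls out along -x.
- drawer (a joint): The fixed grey cabinet is 270 deep, 280 wide, 160 mm high; the blue panel under the drawer does not open. Value: how far the drawer is out, m: 0 shut, up to 0.19. It may start up to 0.02 out. It slides stiffly (about 3 N) and stays where it is left. Front 272 mm wide, its top edge 144 mm above the table; side walls end 121 mm above the table.
- dial_grip (a point): Point on the dial's upright axis inside its orange wing, 131 mm above the table, 14 mm below the wing's top, 140 mm behind the handle bar, midway across the drawer. Wing: upright bar 56 mm long along the point's x, 12 mm thick along y, 34 mm high, on a grey disc 64 mm across (top 111 mm above the table). z up; x, y turn with the dial; at off, x is the handle's x.
- dial (a joint): Turn of the dial, rad: 0 at off, growing clockwise seen from above; clicks at 0.4, 0.8, 1.2 (third); stop at 1.5. A spring always drives it back: 0.13 N m at off, 0.22 at the third click, 0.05 more or less around each click; no click holds it.
- dial_unit (a point): Black box 116 by 136 by 22 mm fixed in the drawer, under the dial; point at the centre of its underside, x into the cabinet. White round plate on top with four dots: dark (off, towards the drawer front), then clockwise green, yellow, red (third click). The dial's white pointer mark is on the wing's -x end and points at them. With the drawer shut all this is under the cabinet's top.
- tape_measure: Yellow tape measure, 70 by 36 by 66 mm high, standing on the table; origin under its centre. To be left alone.
- sign: Arrow-shaped acrylic sign with amber light strips, about 280 by 190 by 14 mm, lying on the table; origin at its underside near the middle. To be left alone.
- battery: Orange and black tool battery, 120 by 78 by 74 mm high, on the table; origin under its centre. To be left alone.
- screwdriver: Red-handled screwdriver lying on the table. To be left alone.
- parts_case: Clear plastic parts case, 140 by 80 by 30 mm, on the table; origin under its centre. To be left alone.

How it is judged:
On the way, in this order (a step that is already met when the one before it is completed fails the run):
1. the drawer is open by 100 mm or more, the dial still at off (value of joint drawer above 0.1 m and value of joint dial below 0.2 rad), for 0.2 s.
2. the dial is at the third click, held by the fingers (value of joint dial between 1.07 and 1.33 rad and value of joint drawer above 0.1 m and contact force between the fingers and dial above 1 N), for 0.3 s.
At the end, for the whole second after the job is handed in: The fingers hold the dial still at its third click (joint 1.07 to 1.33 rad, contact force above 1 N) through the last second, with the drawer open by more than 100 mm; none of the sign, battery, tape measure, screwdriver and parts case has moved more than 30 mm (all of step 2 and velocity of joint dial between -0.1 and 0.1 rad/s); the arm keeps its last pose, push and grip.
It fails at once if the sign is moved more than 30 mm (distance of sign from where it was at the start of the episode above 0.03 m).
It fails at once if the battery is moved more than 30 mm (distance of battery from where it was at the start of the episode above 0.03 m).
It fails at once if the tape measure is moved more than 30 mm (distance of tape_measure from where it was at the start of the episode above 0.03 m).
It fails at once if the screwdriver is moved more than 30 mm (distance of screwdriver from where it was at the start of the episode above 0.03 m).
It fails at once if the parts case is moved more than 30 mm (distance of parts_case from where it was at the start of the episode above 0.03 m).
It also fails if it takes over 51 s, if anything falls off the work surface, if the arm or the gripper's body presses on something with over 40 N, if the wrist force passes 120 N, or if a joint passes its speed limit or range.

## Robot

A 7-joint arm with a two-finger parallel gripper is mounted at the origin on the work surface. World frame = base frame: x ahead of the robot, y to its left, z up, the work surface at z = 0. Lengths are in m, angles in rad, forces in N, time in s.
With the tool pointing down it reaches from about 0.4 to 0.85 m from the base axis. Payload 10.4 kg.
Tool frame: the origin (TCP) lies on the centre line of the jaws, within the pads' length; the fingertips stand r.finger_overhang ahead of it and the grasp point (between the pads) lies 5 mm behind it (r.finger_overhang is the distance from the TCP to the fingertips, in m); z points along the fingers, y is the line along which they close (so a half turn about z gives the same grasp; the last joint's range is limited). The gripper opens to 87 mm and grips with 3 to 60 N. Pads are 19 mm wide; open, the fingers measure 117 mm over their backs; the gripper's body (75 mm by 190 mm) begins 51 mm behind the grasp point.
Start: joints at [-1.337, 0.332, -0.065, 1.46, 0.022, 1.35, -0.088], TCP at [0.159, 0.605, 0.237] pointing down, gripper open.
Joint ranges: [-2.6, 2.6], [-0.5, 2.12], [-1.47, 1.34], [0.16, 2.42], [-1.27, 4.41], [0.06, 2.06], [-2.6, 2.6]. Speed limits (rad/s): [2.22, 2.22, 2.79, 2.79, 3.14, 3.14, 3.14].

## Interface

Orientations are given as a unit quaternion [x, y, z, w].
In Python, from bench import read_state, viewer, r gives the robot as it stands.
- The arm moves only by the tool carry_out, never from a script. Its argument "moves" is a list of rows, each a list of 6 numbers: the shift along the tool's x, y, z in units of 40 mm (1.0 is 40 mm), then the turn, a rotation vector about the tool's x, y, z in units of 8 degrees (1.0 is 8 degrees). A call has 1 to 20 rows; each row shifts and turns the commanded pose from where the row before left it, along the tool's axes as they then stand; what a row does not reach is not made up. A row lasts 1/8 s, in which the tool goes at most 62.5 mm and 10.7 degrees, less where a joint would pass 70% of its speed; a pose out of reach is approached as far as the arm can. A call is refused whole if a number of a shift passes 1 or a number of a turn 1, either way. A call with a gripper value outside its range is refused whole. "fingers" is the finger opening in mm, from 0 to 87, set as the call begins (left out, the last holds). The fingers move at their own pace and stop on an object; "force" is the grip in N (left out, the last holds). Time passes only in rows, so rows that do not move let the fingers close. It gives the time, the measured TCP pose, the force, the opening and the grip force at its end, in the units of the state.
- read_state(): the state, without advancing time (a new reading comes with each control period).
- viewer.camera(name): name is "side" or "top"; returns a dict with "pixels" (384x512x3 uint8, red, green, blue), "range_z" (384x512 float32, m along the optical axis (not along the pixel's ray), 0 where there is no reading), "fx", "fy", "cx", "cy" (pixels), "k1" (the pictures are not rectified: a ray, as slopes to the right and down, at radius r is drawn at 1 + k1 r^2 times it, then the intrinsics apply), "xyz" and "orientation" of the camera in the world. Camera axes: x right, y down, z forward; pixel columns grow to the right and rows downward; lengths in m; the calibration is good to about 2 mm. A picture is of the moment at which its call begins.
- r.close_job(): hands the job in; it is judged then, once.
The state is a dict: "time": time; "joint_positions": joint angles; "joint_vel": joint speeds; "joint_torque": joint torques, N m; "ee_pos": TCP position; "eef_rot": TCP orientation; "ft_force": force on the tool from outside, world axes, zero at the start; "torque": the same for the moment, N m; "width": finger opening in m; "grip_force": force on a finger pad.
Only numpy, scipy, OpenCV 4.12 (cv2) and the standard library are available. Lean on these libraries where they do the work, as an engineer would, in place of code of your own. Each camera call takes 0.05 s, during which the arm holds its last target. There are 200 camera calls.

## Working session

There is one attempt and no reset: what is moved stays moved. The work goes in short steps, Python scripts to look and compute and a tool call to move; the robot and the scene stay as the last step left them, time stands still between calls to the robot, and variables do not carry over. Pictures are saved under pics/ and viewed, at most 10 in all, crops included, and the job is handed in when it is done.

Besides the shell and the picture viewer there is one more tool, called after "Request:" in YAML: its name, and indented under it one key for each argument. carry_out: Moves the arm, as the interface text tells. Its arguments: {"type":"object","properties":{"moves":{"type":"array","items":{"type":"array","items":{"type":"number"}}},"fingers":{"type":"number"},"force":{"type":"number"}},"required":["moves"]}

```bash
ls; mkdir -p pics; cat > h.py <<'E'
import numpy as np, cv2
from scipy.spatial.transform import Rotation as R
from bench import read_state, viewer, r
def shot(n,f=None):
    c=viewer.camera(n); np.save(f'/tmp/{n}.npy',c,allow_pickle=True)
    if f: cv2.imwrite(f,c['pixels'][:,:,::-1])
    return c
def load(n): return np.load(f'/tmp/{n}.npy',allow_pickle=True).item()
def ray(c,u,v):
    K=np.array([[c['fx'],0,c['cx']],[0,c['fy'],c['cy']],[0,0,1.]])
    p=np.array([(u-c['cx'])/c['fx'],(v-c['cy'])/c['fy']]); q=p.copy()
    for _ in range(20): q=p/(1+c['k1']*(q@q))
    return R.from_quat(c['orientation']).apply([q[0],q[1],1.])
def world(c,u,v,z=None):
    d=ray(c,u,v)
    if z is None: s=c['range_z'][int(round(v)),int(round(u))]
    else: s=(z-c['xyz'][2])/d[2]
    return np.array(c['xyz'])+s*d
E
python3 - <<'E'
from h import *
a=shot('side','pics/s1.png');b=shot('top','pics/t1.png')
for c in(a,b):print(c['xyz'],c['orientation'],c['fx'],c['k1'])
s=read_state();print(s,r.finger_overhang)
E
```

```text
pics
[-0.05206448 -0.75832371  0.91527087] [ 0.85493843 -0.29066039  0.14877708 -0.403066  ] 457.95093897805646 -0.046020157059347346
[0.32970478 0.01601724 1.28713633] [-0.70243608  0.70524892 -0.06835395  0.06734431] 386.46504624579114 -0.07774205124939539
{'time': 0.1, 'joint_positions': array([-1.3365994 ,  0.33282753, -0.06466363,  1.46084197,  0.02158216,
        1.34988332, -0.08847852]), 'joint_vel': array([ 0.00070324, -0.00298441,  0.00279123, -0.00223372, -0.0004067 ,
        0.00018525, -0.00086503]), 'joint_torque': array([ 1.23028723e-03, -6.24540639e+01,  2.43518420e-02, -3.90717030e+01,
       -6.15364895e-02,  3.66064254e-02,  6.29044303e-05]), 'ee_pos': array([0.15867645, 0.60419371, 0.23582894]), 'eef_rot': array([ 1.28044899e-01,  9.91768170e-01, -6.30418130e-04, -5.61790361e-05]), 'ft_force': array([ 0.36827523, -0.14188165,  0.23662608]), 'torque': array([-0.03562878,  0.02095256,  0.00267271]), 'grip_force': 0.0, 'width': 0.08715074886008235} 0.014
```

View pics/s1.png

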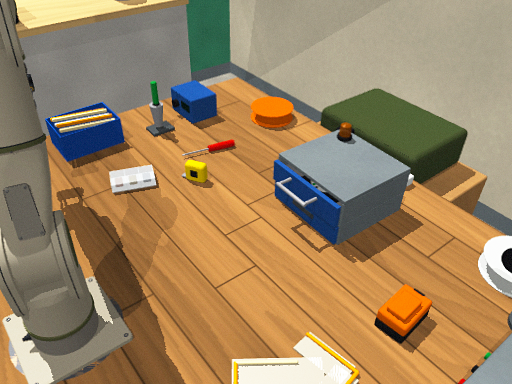

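View pics/t1.png

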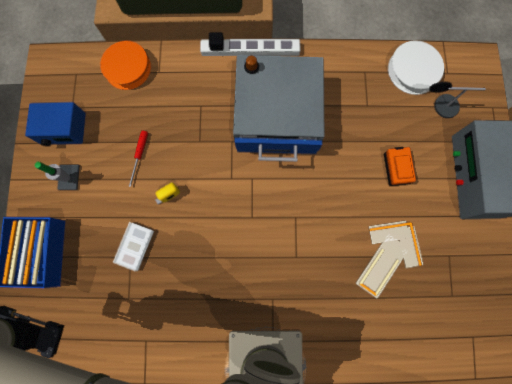

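The side view shows the cabinet with its handle from about (278,182) to (315,205). In the top view the handle runs from (260,157) to (296,158), and the cabinet is nearly square to the robot.

```bash
python3 - <<'E'
from h import *
a=load('side');b=load('top')
x=cv2.resize(a['pixels'][165:245,260:350],None,fx=6,fy=6,interpolation=cv2.INTER_CUBIC)
y=cv2.resize(b['pixels'][45:170,225:335],None,fx=4.5,fy=4.5,interpolation=cv2.INTER_CUBIC)
h=max(x.shape[0],y.shape[0])
o=np.zeros((h,x.shape[1],3),np.uint8);o[:x.shape[0]]=x
cv2.imwrite('pics/cs.png',o[:,:,::-1]);cv2.imwrite('pics/ct.png',y[:,:,::-1])
for u,v in[(240,60),(320,60),(320,130),(240,130),(262,157),(278,158),(295,158),(278,145)]:print(u,v,world(b,u,v).round(3))
# top face fit: cabinet
P=np.array([[*world(b,u,v),u,v] for u in range(225,335) for v in range(45,170)])
m=(abs(P[:,2]-.16)<.008)
print(cv2.minAreaRect(P[m][:,:2].astype(np.float32)*1000), P[m][:,2].mean())
E
```

```text
240 60 [0.965 0.077 0.164]
320 60 [ 0.967 -0.179  0.16 ]
320 130 [ 0.731 -0.17   0.158]
240 130 [0.731 0.076 0.159]
262 157 [0.654 0.008 0.127]
278 158 [ 0.649 -0.041  0.13 ]
295 158 [ 0.648 -0.093  0.135]
278 145 [ 0.692 -0.042  0.127]
((849.0262451171875, -46.56871032714844), (281.558349609375, 274.45587158203125), 88.11491394042969) 0.15929235796545613
```

View pics/cs.png

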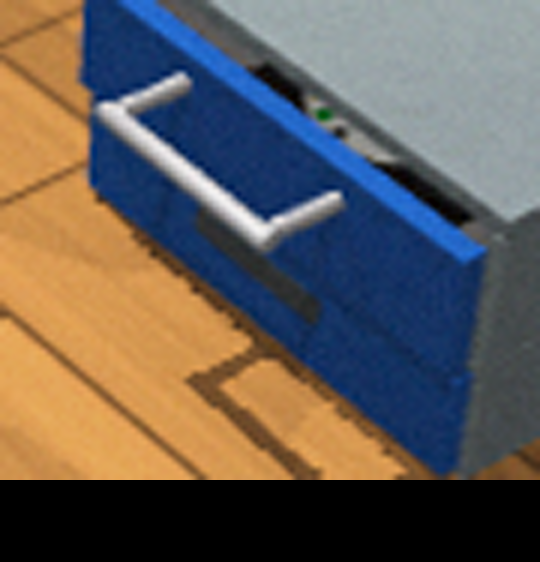

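View pics/ct.png

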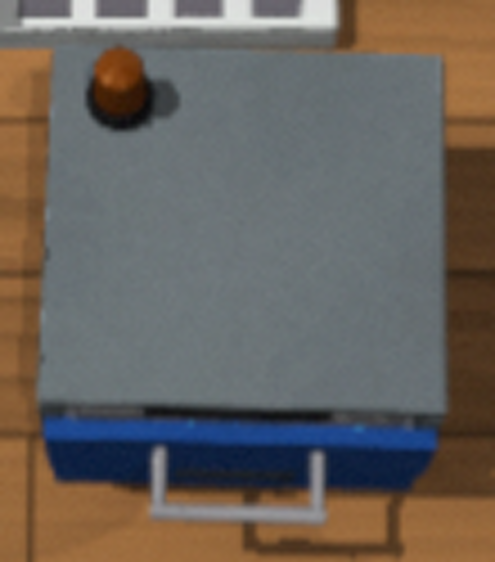

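The side crop puts the bar ends at (105,107) and (265,238), with the drawer slightly open. The top crop puts them at (155,515) and (320,516). Next I triangulate.

```bash
python3 - <<'E'
from h import *
a=load('side');b=load('top')
def px(o,k,p): return (o[0]+(p[0]+.5)/k-.5, o[1]+(p[1]+.5)/k-.5)
Q=[]
for s,t in(((105,107),(155,515)),((265,238),(320,516))):
    rs=[(c,ray(c,*q)) for c,q in((a,px((260,165),6,s)),(b,px((225,45),4.5,t)))]
    A=np.zeros((3,3));B=np.zeros(3)
    for c,d in rs:
        d=d/np.linalg.norm(d);M=np.eye(3)-np.outer(d,d);A+=M;B+=M@c['xyz']
    p=np.linalg.solve(A,B);Q.append(p)
    print(p.round(4),[np.linalg.norm(np.cross(p-c['xyz'],d/np.linalg.norm(d))).round(4) for c,d in rs])
m=sum(Q)/2;d=Q[0]-Q[1];print(m,np.linalg.norm(d),np.degrees(np.arctan2(-d[0],d[1])))
# cabinet yaw from front edge of the top face
P=np.array([world(b,u,v) for u in range(225,335) for v in range(45,170)]).reshape(110,125,3)
f=[];
for i in range(18,95):
    q=P[i];k=q[abs(q[:,2]-.16)<.008];f.append([k[:,0].min(),k[np.argmin(k[:,0]),1]])
f=np.array(f);s=np.polyfit(f[:,1],f[:,0],1);print(s,np.degrees(-np.arctan(s[0])))
s=read_state();print(R.from_quat(s['eef_rot']).as_matrix().round(3))
E
```

```text
[0.6474 0.0172 0.1285] [np.float64(0.0007), np.float64(0.0007)]
[ 0.647  -0.0967  0.124 ] [np.float64(0.0002), np.float64(0.0002)]
[ 0.6471871  -0.03977605  0.12626686] 0.11400843665717533 -0.17453650294786796
[0.02827407 0.71489289] -1.619553158381452
[[-0.967  0.254 -0.   ]
 [ 0.254  0.967 -0.001]
 [-0.    -0.001 -1.   ]]
```

Request:
carry_out:
  moves:
    - [-1,0,0,0,0,0.46]
    - [-1,0,0,0,0,0.46]
    - [-1,0,0,0,0,0.46]
    - [-1,0,0,0,0,0.46]
    - [-1,0,0,0,0,0.46]
    - [-1,0,0,0,0,0.46]
    - [-1,0,0,0,0,0.46]
    - [-1,0,0,0,0,0.46]
    - [-1,0,0,0,0,0.46]
    - [-1,0,0,0,0,0.46]
    - [-1,0,0,0,0,0.46]
    - [-1,0,0,0,0,0.46]
    - [-1,0,0,0,0,0.46]
    - [-1,0,0,0,0,0.46]
    - [-1,0,0,0,0,0.46]
    - [-1,0,0,0,0,0.46]
    - [-1,0,0,0,0,0.46]
    - [-1,0,0,0,0,0.46]
    - [-1,0,0,0,0,0.46]
    - [0,0,0,0,0,0]
  fingers: 36
  force: 30

```text
time: 2.6
ee_pos: [0.6381, 0.0708, 0.2364]
eef_rot: [0.676, 0.737, -0.001, 0.001]
ft_force: [0.0, 0.4, 0.6]
width: 0.0361
grip_force: 0.0
```

```bash
cat >> h.py <<'E'
def rel(p,yaw):
    "rows to world point p with tool y axis at yaw deg, tool down; shift units, turn units (shift first)"
    s=read_state();M=R.from_quat(s['eef_rot']).as_matrix();y=np.radians(yaw)
    ya=np.array([np.cos(y),np.sin(y),0]);T=np.c_[np.cross(ya,[0,0,-1]),ya,[0,0,-1]]
    print('t',s['time'].__round__(2),'pos',s['ee_pos'].round(4),'yaw',np.degrees(np.arctan2(M[1,1],M[0,1])).round(2),'w',s['width'].__round__(4),'grip',round(s['grip_force'],1),'F',s['ft_force'].round(1),'q',s['joint_positions'].round(2))
    print('shift',(M.T@(np.array(p)-s['ee_pos'])/.04).round(2),'turn',(np.degrees(R.from_matrix(M.T@T).as_rotvec())/8).round(2))
E
python3 -c "
from h import *
rel([.647,-.040,.205],-1.5)"
```

```text
t 2.6 pos [0.6381 0.0708 0.2364] yaw 4.98 w 0.0361 grip 0.0 F [0.  0.4 0.6] q [-0.52  0.39  0.46  1.43 -0.17  1.36  0.03]
shift [-2.78 -0.02  0.79] turn [-0.    0.01  0.81]
```

Request:
carry_out:
  moves:
    - [-0.7,0,0.2,0,0,0.2]
    - [-0.7,0,0.2,0,0,0.2]
    - [-0.7,0,0.2,0,0,0.2]
    - [-0.68,0.1,0.2,0,0,0.2]
    - [0,0,0,0,0,0]
    - [0,0,0,0,0,0]

```text
time: 3.35
ee_pos: [0.6479, -0.0353, 0.2043]
eef_rot: [0.713, 0.701, 0.0, -0.0]
ft_force: [-0.5, 0.1, 0.1]
width: 0.0358
grip_force: 0.0
```

```bash
python3 - <<'E'
from h import *
rel([.647,-.040,.125],-1.5)
a=shot('side')
x=cv2.resize(a['pixels'][120:240,240:360],None,fx=5,fy=5,interpolation=cv2.INTER_CUBIC)
cv2.imwrite('pics/c2.png',x[:,:,::-1])
E
```

```text
t 3.35 pos [ 0.6479 -0.0353  0.2043] yaw -1.03 w 0.0358 grip 0.0 F [-0.5  0.1  0.1] q [-0.39  0.43  0.5   1.46 -0.21  1.31  0.11]
shift [-0.12 -0.02  1.98] turn [-0.   -0.    0.06]
```

View pics/c2.png

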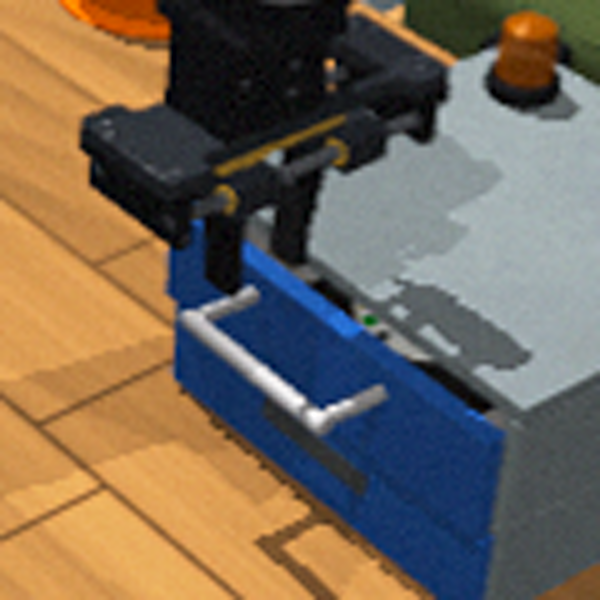

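The gripper is poised above the handle with its fingers straddling the bar in plan, so I lower it.

Request:
carry_out:
  moves:
    - [-0.1,0,0.5,0,0,0.06]
    - [0,0,0.5,0,0,0]
    - [0,0,0.5,0,0,0]
    - [0,0,0.45,0,0,0]
    - [0,0,0,0,0,0]
    - [0,0,0,0,0,0]

```text
time: 4.15
ee_pos: [0.648, -0.0396, 0.127]
eef_rot: [0.716, 0.698, 0.0, 0.0]
ft_force: [-0.3, -0.0, 1.1]
width: 0.036
grip_force: 0.0
```

Request:
carry_out:
  moves:
    - [0,0,0,0,0,0]
    - [0,0,0,0,0,0]
    - [0,0,0,0,0,0]
    - [0,0,0,0,0,0]
  fingers: 0

```text
time: 4.65
ee_pos: [0.6479, -0.0395, 0.1268]
eef_rot: [0.716, 0.698, 0.0, 0.0]
ft_force: [0.9, 0.1, 0.6]
width: 0.0107
grip_force: 30.0
```

Request:
carry_out:
  moves:
    - [0,-0.15,0,0,0,0]
    - [0,-0.25,0,0,0,0]
    - [0,-0.25,0,0,0,0]
    - [0,-0.25,0,0,0,0]
    - [0,-0.25,0,0,0,0]
    - [0,-0.25,0,0,0,0]
    - [0,-0.25,0,0,0,0]
    - [0,-0.25,0,0,0,0]
    - [0,-0.25,0,0,0,0]
    - [0,-0.25,0,0,0,0]
    - [0,-0.25,0,0,0,0]
    - [0,-0.25,0,0,0,0]
    - [0,-0.25,0,0,0,0]
    - [0,-0.25,0,0,0,0]
    - [0,-0.25,0,0,0,0]
    - [0,-0.25,0,0,0,0]
    - [0,-0.15,0,0,0,0]
    - [0,0,0,0,0,0]
    - [0,0,0,0,0,0]
    - [0,0,0,0,0,0]

```text
time: 7.15
ee_pos: [0.4846, -0.0345, 0.1267]
eef_rot: [0.716, 0.698, -0.0, -0.001]
ft_force: [-2.7, 5.6, 10.8]
width: 0.0107
grip_force: 30.0
```

Request:
carry_out:
  moves:
    - [0,0,0,0,0,0]
    - [0,0,0,0,0,0]
    - [0,0,-0.6,0,0,0]
    - [0,0,-1,0,0,0]
    - [0,0,-1,0,0,0]
    - [1,0,-0.5,0,0,0]
    - [1,0,0,0,0,0]
    - [1,0,0,0,0,0]
    - [1,0,0,0,0,0]
    - [0,0,0,0,0,0]
  fingers: 36

```text
time: 8.4
ee_pos: [0.4889, 0.1273, 0.2495]
eef_rot: [0.715, 0.699, -0.001, -0.0]
ft_force: [0.8, -0.5, 0.4]
width: 0.0359
grip_force: 0.0
```

```bash
python3 - <<'E'
from h import *
rel([.627,-.035,.205],88.5)
b=shot('top');a=shot('side')
def cr(c,x0,y0,w,h,k): return cv2.resize(c['pixels'][y0:y0+h,x0:x0+w],None,fx=k,fy=k,interpolation=cv2.INTER_CUBIC)
o=np.hstack([cr(b,230,120,100,100,4),cr(a,220,140,100,100,4)])
cv2.imwrite('pics/c3.png',o[:,:,::-1])
E
```

```text
t 8.4 pos [0.4889 0.1273 0.2495] yaw -1.25 w 0.0359 grip 0.0 F [ 0.8 -0.5  0.4] q [-0.68  0.05  0.35  1.77 -0.02  1.33 -0.35]
shift [-3.98  3.54  1.11] turn [-2.000e-02 -1.000e-02 -1.122e+01]
```

View pics/c3.png

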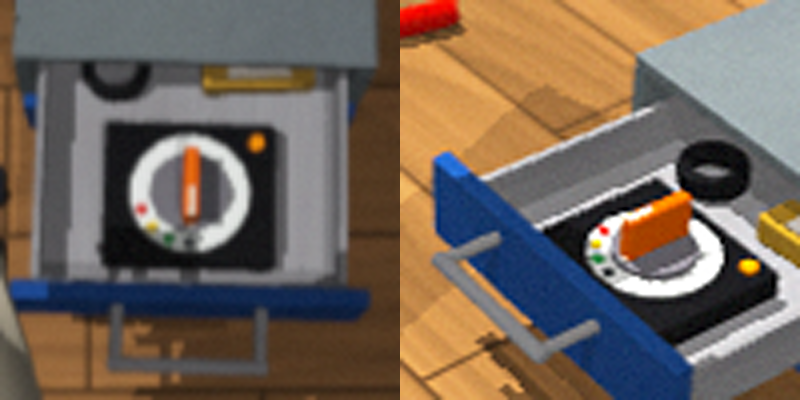

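Drawer is open about 18 cm and the dial is uncovered and still at off. In the left half (top view) the wing's top runs from (192,148) to (190,222). In the right half (side view) it is centred near (655,210).

```bash
python3 - <<'E'
from h import *
a=load('side');b=load('top')
qs=[(a,(283.4,192.1)),(b,(277.4,165.9))]
A=np.zeros((3,3));B=np.zeros(3)
for c,q in qs:
    d=ray(c,*q);d/=np.linalg.norm(d);M=np.eye(3)-np.outer(d,d);A+=M;B+=M@c['xyz']
    print(world(c,*q,z=.145))
print('tri',np.linalg.solve(A,B))
for p in[(192,148),(190,222)]:print(world(b,230+p[0]/4-.4,120+p[1]/4-.4,z=.145))
for p in[(115,370),(265,372)]:print('bar',world(b,230+p[0]/4-.4,120+p[1]/4-.4,z=.128))
E
```

```text
[ 0.6191689  -0.04295888  0.145     ]
[ 0.62044843 -0.03827192  0.145     ]
tri [ 0.62212982 -0.03883879  0.14078853]
[ 0.64979579 -0.03926556  0.145     ]
[ 0.59170894 -0.03699352  0.145     ]
bar [0.48125568 0.02025701 0.128     ]
bar [ 0.4792374  -0.09303706  0.128     ]
```

Request:
carry_out:
  moves:
    - [-1,0.85,0,0,0,0]
    - [-1,0.85,0,0,0,0]
    - [-1,0.85,0,0,0,0]
    - [-1,0.85,0,0,0,0]
    - [0,0,0,0,0,-0.9]
    - [0,0,0,0,0,-0.9]
    - [0,0,0,0,0,-0.9]
    - [0,0,0,0,0,-0.9]
    - [0,0,0,0,0,-0.9]
    - [0,0,0,0,0,-0.9]
    - [0,0,0,0,0,-0.9]
    - [0,0,0,0,0,-0.9]
    - [0,0,0,0,0,-0.9]
    - [0,0,0,0,0,-0.9]
    - [0,0,0,0,0,-0.9]
    - [0,0,0,0,0,-0.9]
    - [0,0,0,0,0,-0.35]
    - [0,0,0.5,0,0,0]
    - [0,0,0.5,0,0,0]
    - [0,0,0,0,0,0]
  fingers: 55

```text
time: 11.0
ee_pos: [0.6203, -0.0404, 0.209]
eef_rot: [0.021, 1.0, -0.0, -0.002]
ft_force: [-0.6, 0.2, 0.1]
width: 0.0548
grip_force: 0.0
```

```bash
python3 - <<'E'
from h import *
rel([.622,-.0385,.130],88)
E
```

```text
t 11.0 pos [ 0.6203 -0.0404  0.209 ] yaw 87.57 w 0.0548 grip 0.0 F [-0.6  0.2  0.1] q [-0.23  0.34  0.28  1.52 -0.1   1.29  1.59]
shift [-0.05  0.05  1.98] turn [-0.01 -0.02 -0.05]
```

Request:
carry_out:
  moves:
    - [-0.05,0.05,0.5,0,0,-0.05]
    - [0,0,0.5,0,0,0]
    - [0,0,0.5,0,0,0]
    - [0,0,0.45,0,0,0]
    - [0,0,0,0,0,0]
    - [0,0,0,0,0,0]

```text
time: 11.75
ee_pos: [0.6241, -0.037, 0.1332]
eef_rot: [0.017, 1.0, 0.0, 0.0]
ft_force: [-0.8, 1.0, -0.0]
width: 0.055
grip_force: 0.0
```

Request:
carry_out:
  moves:
    - [0,0,0,0,0,0]
    - [0,0,0,0,0,0]
    - [0,0,0,0,0,0]
    - [0,0,0,0,0,0]
    - [0,0,0,0,0,0]
  fingers: 0
  force: 50

```text
time: 12.38
ee_pos: [0.6237, -0.0381, 0.1326]
eef_rot: [0.017, 1.0, -0.001, -0.0]
ft_force: [-1.1, -11.5, -0.5]
width: 0.0124
grip_force: 5.9
```

```bash
python3 - <<'E'
from h import *
rel([.622,-.0385,.130],88);print(read_state()['torque'])
E
```

```text
t 12.38 pos [ 0.6237 -0.0381  0.1326] yaw 88.06 w 0.0124 grip 5.9 F [ -1.1 -11.5  -0.5] q [-0.22  0.41  0.27  1.6  -0.11  1.15  1.61]
shift [ 0.04 -0.01  0.06] turn [-0.01 -0.    0.01]
[-2.63199085  0.06513391  0.03092744]
```

Request:
carry_out:
  moves:
    - [0,-0.03,0,0,0,0]
    - [0,0,0,0,0,0]
    - [0,0,0,0,0,0]

```text
time: 12.75
ee_pos: [0.6237, -0.0387, 0.1326]
eef_rot: [0.017, 1.0, -0.0, 0.0]
ft_force: [-0.1, -3.9, 0.4]
width: 0.0118
grip_force: 50.0
```

Request:
carry_out:
  moves:
    - [0,0,0,0,0,0.4]
    - [0,0,0,0,0,0.4]
    - [0,0,0,0,0,0.4]
    - [0,0,0,0,0,0.4]
    - [0,0,0,0,0,0.4]
    - [0,0,0,0,0,0.4]
    - [0,0,0,0,0,0.4]
    - [0,0,0,0,0,0.4]
    - [0,0,0,0,0,0.4]
    - [0,0,0,0,0,0.4]
    - [0,0,0,0,0,0]
    - [0,0,0,0,0,0]

```text
time: 14.25
ee_pos: [0.6238, -0.0383, 0.1326]
eef_rot: [0.291, 0.957, -0.0, 0.0]
ft_force: [0.9, -5.2, 0.1]
width: 0.0116
grip_force: 50.0
```

```bash
python3 - <<'E'
from h import *
rel([.6237,-.0385,.1326],88-68.75);print(read_state()['torque'])
E
```

```text
t 14.25 pos [ 0.6238 -0.0383  0.1326] yaw 56.16 w 0.0116 grip 50.0 F [ 0.9 -5.2  0.1] q [-0.3   0.42  0.37  1.61 -0.16  1.15  1.09]
shift [-0.   -0.01 -0.  ] turn [0.   0.   4.61]
[-0.98329277 -0.17160236  0.21368716]
```

Request:
carry_out:
  moves:
    - [0,0,0,0,0,0.4]
    - [0,0,0,0,0,0.4]
    - [0,0,0,0,0,0.4]
    - [0,0,0,0,0,0.4]
    - [0,0,0,0,0,0.4]
    - [0,0,0,0,0,0.4]
    - [0,0,0,0,0,0.4]
    - [0,0,0,0,0,0.4]
    - [0,0,0,0,0,0.4]
    - [0,0,0,0,0,0.4]
    - [0,0,0,0,0,0.4]
    - [0,0,0,0,0,0.2]
    - [0,0,0,0,0,0]
    - [0,0,0,0,0,0]
    - [0,0,0,0,0,0]
    - [0,0,0,0,0,0]
    - [0,0,0,0,0,0]

```text
time: 16.38
ee_pos: [0.6237, -0.038, 0.1326]
eef_rot: [0.579, 0.816, 0.0, -0.0]
ft_force: [2.9, -2.7, -1.2]
width: 0.0112
grip_force: 50.0
```

```bash
python3 - <<'E'
from h import *
rel([.6237,-.0385,.1326],88-68.75);print(read_state()['torque'])
b=shot('top');a=shot('side')
def cr(c,x0,y0,w,h,k): return cv2.resize(c['pixels'][y0:y0+h,x0:x0+w],None,fx=k,fy=k,interpolation=cv2.INTER_CUBIC)
o=np.hstack([cr(b,245,130,65,75,6),cr(a,255,165,65,75,6)])
cv2.imwrite('pics/c4.png',o[:,:,::-1])
E
```

```text
t 16.38 pos [ 0.6237 -0.038   0.1326] yaw 19.3 w 0.0112 grip 50.0 F [ 2.9 -2.7 -1.2] q [-0.39  0.43  0.48  1.61 -0.21  1.15  0.48]
shift [-0.01 -0.   -0.  ] turn [ 0.   -0.    0.01]
[-0.79411914 -0.69077137  0.24781358]
```

View pics/c4.png

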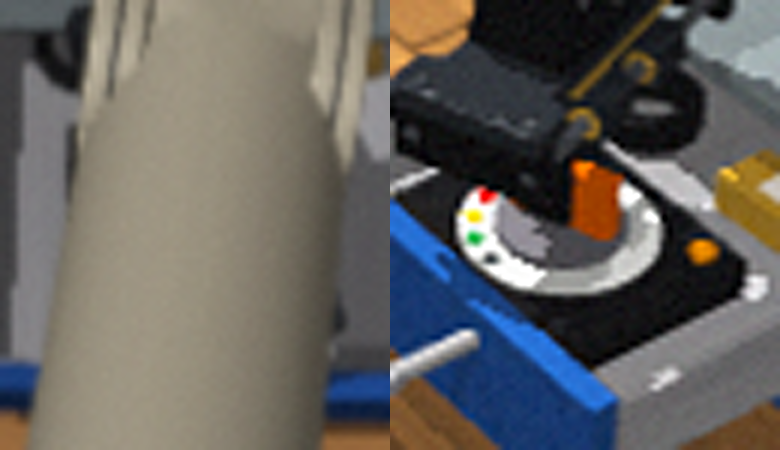

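The side view (right half) shows the fingers still holding the wing. Its free end is at (600,205), opposite the red dot at (487,197). I'll check the wing angle against the projected model.

```bash
python3 - <<'E'
from h import *
c=load('side');Rc=R.from_quat(c['orientation'])
o=np.array([.6235,-.0388,0])
def proj(p):
    q=Rc.inv().apply(p-c['xyz']);s=q[:2]/q[2];s=s*(1+c['k1']*(s@s))
    return np.array([c['fx']*s[0]+c['cx'],c['fy']*s[1]+c['cy']])
y=x=None
for t in(1.0,1.1,1.2,1.3,1.4):
    a=np.radians(-2)-t;e=np.array([np.cos(a),np.sin(a),0]);n=np.array([-e[1],e[0],0])
    f=lambda s,z:((proj(o+.028*e+s*.006*n+[0,0,z])-[255,165]+.5)*6+[390,0]).round(0)
    print(t,*[f(s,z) for z in(.145,.111) for s in(1,-1)])
im=cv2.cvtColor(c['pixels'][165:240,255:320],cv2.COLOR_RGB2HSV)
m=((im[...,0]<14)&(im[...,1]>180)&(im[...,2]>60)).astype(np.uint8);m[:,42:]=0;m[:,:25]=0
v,u=np.nonzero(m);print([(k,(u[v==k].min()+.0)*6+390,(u[v==k].max()+1)*6+390) for k in sorted(set(v))])
E
```

```text
1.0 [627. 165.] [619. 180.] [622. 222.] [614. 238.]
1.1 [626. 168.] [616. 183.] [621. 226.] [611. 241.]
1.2 [625. 172.] [612. 186.] [620. 230.] [607. 244.]
1.3 [623. 176.] [607. 189.] [618. 234.] [602. 247.]
1.4 [620. 179.] [603. 191.] [615. 237.] [598. 249.]
[(np.int64(26), np.float64(576.0), np.int64(582)), (np.int64(27), np.float64(570.0), np.int64(600)), (np.int64(28), np.float64(570.0), np.int64(612)), (np.int64(29), np.float64(570.0), np.int64(624)), (np.int64(30), np.float64(570.0), np.int64(618)), (np.int64(31), np.float64(570.0), np.int64(618)), (np.int64(32), np.float64(570.0), np.int64(618)), (np.int64(33), np.float64(570.0), np.int64(618)), (np.int64(34), np.float64(570.0), np.int64(618)), (np.int64(35), np.float64(570.0), np.int64(618)), (np.int64(36), np.float64(570.0), np.int64(618)), (np.int64(37), np.float64(570.0), np.int64(618)), (np.int64(38), np.float64(582.0), np.int64(618)), (np.int64(39), np.float64(594.0), np.int64(612))]
```

```bash
python3 -c "
from h import *
print(r.close_job())"
```

```text
the job is handed in; nothing more can be done
None
```

I pulled the drawer about 18 cm open, turned the dial to about 1.2 rad (the third click), and handed the job in with the fingers still gripping it at 50 N. The hand-in returned no verdict. The angle is from the tool's rotation and a rough camera check.

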